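Set out the nested sauce pans by size

ROBOT

A 7-joint arm with a two-finger parallel gripper is mounted at the origin on a cart in front of the work surface, level with it; the furniture and walls round the work are solid. World frame = base frame: x ahead of the robot, y to its left, z up, the work surface at z = 0. Lengths are in m, angles in rad, forces in N, time in s.
With the tool pointing down it reaches from about 0.425 to 1.025 m from the base axis. Payload 9.4 kg.
Tool frame: the origin (TCP) lies between the finger pads; the fingertips stand 19 mm ahead of it and the grasp point (between the pads) is the TCP; z points along the fingers, y is the line along which they close (so a half turn about z gives the same grasp; the last joint's range is limited). The gripper opens to 85 mm and grips with 20 to 120 N. Pads are 22 mm wide; open, the fingers measure 114 mm over their backs; the gripper's body (76 mm by 85 mm) begins 54 mm behind the grasp point. The pads swing forward as they close: fully open they stand 13 mm farther back than shut.
Start: joints at [-1.327, 0.599, -0.003, 1.599, 0.002, 0.943, -0.08], TCP at [0.229, 0.688, 0.25] pointing down, gripper open.
Joint ranges: [-2.57, 2.57], [-0.35, 1.97], [-1.29, 1.29], [0.11, 2.56], [-1.05, 4.19], [0.11, 1.86], [-2.63, 2.63]. Speed limits (rad/s): [2.22, 2.22, 3.01, 3.01, 3.14, 3.14, 3.14].

INTERFACE

Orientations are given as a unit quaternion [w, x, y, z].
In Python, from rig import env gives the robot as it stands.
- The arm moves only by the tool drive_tool, never from a script. Its argument "steps" is a list of rows, each a list of 3 entries, a list of its own where there are three numbers: the closure, from -1 (fully open) to 1 (shut), then the shift along the tool's x, y, z in cm, then the turn about the tool's z in rad. A call has 1 to 5 rows; each row shifts and turns the commanded pose from where the row before left it, along the tool's axes as they then stand; what a row does not reach is not made up. A row lasts 1/12 s, in which the tool goes at most 41.7 mm and 7.16 degrees, less where a joint would pass 70% of its speed; a pose out of reach is approached as far as the arm can. A call is refused whole if a number of a shift passes 4.17 or a number of a turn 0.125, either way. A call with a gripper value outside its range is refused whole. The fingers move at their own pace and stop on an object; "squeeze" is the grip in N (left out, the last holds). Time passes only in rows, so rows that do not move let the fingers close. It gives the time, the measured TCP pose, the force, the opening and the grip force at its end, in the units of the state.
- env.read_state(): the state, without advancing time (a new reading comes with each control period).
- env.capture(name): name is "side" or "top"; returns the picture (400x640x3 uint8, blue, green, red); there is no depth.
- env.get_calibration(name): a dict with "fovy" (degrees; the focal length in pixels is half the picture's height over the tangent of half this angle, whatever the lens; pixels are square), "cx", "cy" (the principal point, pixels), "k1" (the pictures are not rectified: a ray, as slopes to the right and down, at radius r is drawn at 1 + k1 r^2 times it, then the intrinsics apply), "xyz" and "attitude" of the camera in the world. Camera axes: x right, y down, z forward; pixel columns grow to the right and rows downward; lengths in m; the calibration is good to about 2 mm. A picture is of the moment at which its call begins. get_calibration takes no time and is no camera call.
- env.close_job(): hands the job in; it is judged then, once.
The state is a dict: "time_s": time; "q": joint angles; "joint_velocities": joint speeds; "joint_torque": joint torques, N m; "tcp_pos": TCP position; "eef_rot": TCP orientation; "contact_force": force on the tool from outside, world axes, zero at the start; "wrist_torque": the same for the moment, N m; "gripper_width": opening from 0.0 (shut) to 1.0 (fully open); "gripper_force": force on a finger pad.
Only numpy, scipy, OpenCV 4.12 (cv2) and the standard library are available. Lean on these libraries where they do the work, as an engineer would, in place of code of your own. Each camera call takes 0.05 s, during which the arm holds its last target. There are 200 camera calls.

TASK

The little steel saucepans for the sauces were put away nested in pairs: take them apart and stand one in the middle of each empty coaster, flat inside its rim, so that the row goes down in size step by step from the biggest pan, which already stands at one end, to the smallest at the other. Leave the biggest pan standing where it is, and let go of everything.

Things in the scene. Friction and masses are not known exactly. Their poses are not given: they have to be found in the camera images.
- pan_biggest: Biggest of 5 plain steel little saucepans; already on its own coaster at either end of the row, to stay there. 88 mm across the rim, 77 the foot, 46 high, wall 2, bottom 3, about 120 g. Origin: centre of underside, z up. Handle along +x: level bar 12 mm wide, 7 thick, 56 to 106 mm from the axis (eye to 112), mid-height 58 above the origin; pinch across its width 80 from the axis.
- pan_large: 2nd largest steel saucepan; pan_small starts loosely inside it. 76 mm across the rim, 65 the foot, 44 high, wall 2, bottom 3, about 100 g. Origin: centre of underside, z up. Handle along +x: level bar 12 mm wide, 7 thick, 50 to 100 mm from the axis (eye to 106), mid-height 56 above the origin; pinch across its width 74 from the axis.
- pan_medium: 3rd in size of the steel saucepans; pan_tiny starts loosely inside it. 64 mm across the rim, 53 the foot, 42 high, wall 2, bottom 3, about 85 g. Origin: centre of underside, z up. Handle along +x: level bar 12 mm wide, 7 thick, 44 to 94 mm from the axis (eye to 100), mid-height 54 above the origin; pinch across its width 68 from the axis.
- pan_small: 4th in size of the steel saucepans; starts loose inside pan_large, 10 mm of play all round. 52 mm across the rim, 41 the foot, 40 high, wall 2, bottom 3, about 70 g. Origin: centre of underside, z up. Handle along +x: level bar 12 mm wide, 7 thick, 38 to 88 mm from the axis (eye to 94), mid-height 52 above the origin; pinch across its width 62 from the axis.
- pan_tiny: Smallest steel saucepan; starts loose inside pan_medium, 10 mm of play all round. 40 mm across the rim, 29 the foot, 38 high, wall 2, bottom 3, about 55 g. Origin: centre of underside, z up. Handle along +x: level bar 12 mm wide, 7 thick, 32 to 82 mm from the axis (eye to 88), mid-height 50 above the origin; pinch across its width 56 from the axis.
- coaster_a: One of 4 like empty coasters (its letter tells no place): wooden rim, cork floor, fixed, 92 mm across; floor 5 mm above the underside, 84 across; rim 9 high. Origin: centre of underside, z up. All stand in one straight row, 100 mm apart; the biggest pan's own coaster (not listed) is the fifth, at one end of it.
- coaster_b: One of 4 like empty coasters (its letter tells no place): wooden rim, cork floor, fixed, 92 mm across; floor 5 mm above the underside, 84 across; rim 9 high. Origin: centre of underside, z up. All stand in one straight row, 100 mm apart; the biggest pan's own coaster (not listed) is the fifth, at one end of it.
- coaster_c: One of 4 like empty coasters (its letter tells no place): wooden rim, cork floor, fixed, 92 mm across; floor 5 mm above the underside, 84 across; rim 9 high. Origin: centre of underside, z up. All stand in one straight row, 100 mm apart; the biggest pan's own coaster (not listed) is the fifth, at one end of it.
- coaster_d: One of 4 like empty coasters (its letter tells no place): wooden rim, cork floor, fixed, 92 mm across; floor 5 mm above the underside, 84 across; rim 9 high. Origin: centre of underside, z up. All stand in one straight row, 100 mm apart; the biggest pan's own coaster (not listed) is the fifth, at one end of it.

How it is judged:
At the end, for the whole second after the job is handed in: From the biggest pan on, the four coasters hold pan_large, pan_medium, pan_small, pan_tiny in that order, each upright (0.05 rad), at rest, flat on the coaster's floor (2.5 mm), centred within 12 mm; the biggest pan upright within 12 mm of its start. Handles may point any way (distance of pan_biggest from where it was at the start of the episode below 0.012 m and angle between each of pan_biggest, pan_large, pan_medium, pan_small, pan_tiny's own z axis and vertical below 0.05 rad and ((horizontal distance between pan_large and coaster_a below 0.012 m and z of pan_large in the frame of coaster_a below 0.0075 m) or (horizontal distance between pan_large and coaster_b below 0.012 m and z of pan_large in the frame of coaster_b below 0.0075 m) or (horizontal distance between pan_large and coaster_c below 0.012 m and z of pan_large in the frame of coaster_c below 0.0075 m) or (horizontal distance between pan_large and coaster_d below 0.012 m and z of pan_large in the frame of coaster_d below 0.0075 m)) and horizontal distance between pan_large and pan_biggest between 0.07 and 0.13 m and linear speed of each of pan_large, pan_medium, pan_small, pan_tiny below 0.01 m/s and angular speed of each of pan_large, pan_medium, pan_small, pan_tiny below 0.1 rad/s and ((horizontal distance between pan_medium and coaster_a below 0.012 m and z of pan_medium in the frame of coaster_a below 0.0075 m) or (horizontal distance between pan_medium and coaster_b below 0.012 m and z of pan_medium in the frame of coaster_b below 0.0075 m) or (horizontal distance between pan_medium and coaster_c below 0.012 m and z of pan_medium in the frame of coaster_c below 0.0075 m) or (horizontal distance between pan_medium and coaster_d below 0.012 m and z of pan_medium in the frame of coaster_d below 0.0075 m)) and horizontal distance between pan_medium and pan_biggest between 0.17 and 0.23 m and ((horizontal distance between pan_small and coaster_a below 0.012 m and z of pan_small in the frame of coaster_a below 0.0075 m) or (horizontal distance between pan_small and coaster_b below 0.012 m and z of pan_small in the frame of coaster_b below 0.0075 m) or (horizontal distance between pan_small and coaster_c below 0.012 m and z of pan_small in the frame of coaster_c below 0.0075 m) or (horizontal distance between pan_small and coaster_d below 0.012 m and z of pan_small in the frame of coaster_d below 0.0075 m)) and horizontal distance between pan_small and pan_biggest between 0.27 and 0.33 m and ((horizontal distance between pan_tiny and coaster_a below 0.012 m and z of pan_tiny in the frame of coaster_a below 0.0075 m) or (horizontal distance between pan_tiny and coaster_b below 0.012 m and z of pan_tiny in the frame of coaster_b below 0.0075 m) or (horizontal distance between pan_tiny and coaster_c below 0.012 m and z of pan_tiny in the frame of coaster_c below 0.0075 m) or (horizontal distance between pan_tiny and coaster_d below 0.012 m and z of pan_tiny in the frame of coaster_d below 0.0075 m)) and horizontal distance between pan_tiny and pan_biggest between 0.37 and 0.43 m); the robot touches nothing.
It also fails if it takes over 93 s, if anything falls off the work surface, if the arm or the gripper's body presses on something with over 40 N, if the wrist force passes 120 N, or if a joint passes its speed limit or range.

## Working session

There is one attempt and no reset: what is moved stays moved. The work goes in short steps, Python scripts to look and compute and a tool call to move; the robot and the scene stay as the last step left them, time stands still between calls to the robot, and variables do not carry over. Pictures are saved under pics/ and viewed, at most 14 in all, crops included, and the job is handed in when it is done.

Besides the shell and the picture viewer there is one more tool, called after "Emit:" by a JSON object that holds its "api" and its "payload". drive_tool: Moves the arm, as the interface text tells. Its arguments: {"type":"object","properties":{"steps":{"type":"array"},"squeeze":{"type":"number"}},"required":["steps"]}

```bash
mkdir -p pics; ls; python3 - <<'E'
from rig import env
import cv2
for n in("top","side"):
    cv2.imwrite(f"pics/{n}0.png",env.capture(n)); print(n,env.get_calibration(n))
s=env.read_state();print(s)
E
```

```text
pics
top {'fovy': 52.949950835665234, 'cx': 319.64733548588845, 'cy': 206.36308000526043, 'k1': 0.021533862085264373, 'xyz': array([ 0.38488882, -0.01057475,  1.06790599]), 'attitude': array([ 0.05013119, -0.69722416,  0.71449541, -0.02935372])}
side {'fovy': 56.855302205346824, 'cx': 324.159223177354, 'cy': 197.45494537486738, 'k1': -0.08839463248708106, 'xyz': array([ 0.42647821, -0.74157668,  0.50140288]), 'attitude': array([-0.48210759,  0.87489114, -0.04015807,  0.02291472])}
{'time_s': 0.1, 'q': array([-1.32671148,  0.60005575, -0.00256891,  1.60004524,  0.0018029 ,
        0.94292453, -0.07979633]), 'joint_velocities': array([-0.00048523, -0.00279587, -0.00131733, -0.00276484,  0.00167832,
        0.00245455,  0.00193918]), 'joint_torque': array([ 5.71977842e-03, -7.77990460e+01,  1.57049395e+00, -2.58624816e+01,
        1.27186414e-02,  5.59487758e-03,  1.87476292e-05]), 'tcp_pos': array([0.22847037, 0.68763785, 0.24949692]), 'eef_rot': array([-5.41188431e-05,  1.59663631e-01,  9.87171218e-01, -7.13239078e-04]), 'contact_force': array([ 0.2254791 ,  0.37461019, -0.31257685]), 'wrist_torque': array([ 0.00487508,  0.07526641, -0.01032462]), 'gripper_force': 0.0, 'gripper_width': 0.9983281911783182}
```

View pics/top0.png

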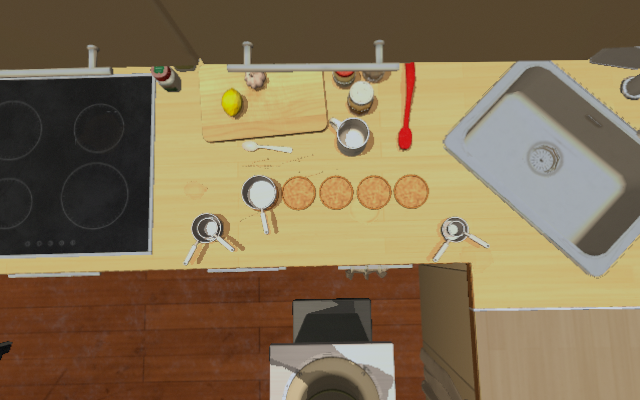

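View pics/side0.png

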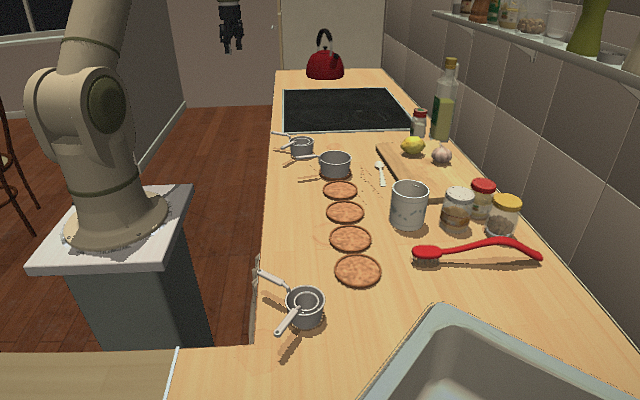

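The top view shows the biggest pan at (261,192) with its handle down. The empty coasters are at (299,193), (336,192), (374,192) and (411,191). The pan pairs are at (207,228) and (454,230). The side view shows the same layout. Next I'll zoom in on the pairs.

```bash
cat > h.py <<'E'
import numpy as np,cv2
from rig import env
from scipy.spatial.transform import Rotation as R
def cam(n):
    c=env.get_calibration(n);f=200/np.tan(np.radians(c["fovy"]/2))
    w,x,y,z=c["attitude"];return c,f,R.from_quat([x,y,z,w]).as_matrix()
def ray(n,u,v):
    c,f,M=cam(n);d=np.array([(u-c["cx"])/f,(v-c["cy"])/f]);p=d.copy()
    for _ in range(20):p=d/(1+c["k1"]*(p@p))
    return np.array(c["xyz"]),M@np.array([p[0],p[1],1])
def onz(n,u,v,z):
    o,d=ray(n,u,v);return (o+d*(z-o[2])/d[2])[:2]
def proj(n,P):
    c,f,M=cam(n);q=M.T@(np.array(P)-c["xyz"]);p=q[:2]/q[2];p=p*(1+c["k1"]*(p@p));return p*f+[c["cx"],c["cy"]]
E
python3 - <<'E'
from h import *
im=cv2.imread("pics/top0.png")
a=im[195:275,170:250];b=im[195:275,420:500]
cv2.imwrite("pics/pairs.png",cv2.resize(np.hstack([a,b]),None,fx=5,fy=5,interpolation=cv2.INTER_CUBIC))
s=cv2.imread("pics/side0.png")
cv2.imwrite("pics/pairs_s.png",np.hstack([cv2.resize(s[120:180,265:325],(400,400),interpolation=2),cv2.resize(s[250:350,240:340],(400,400),interpolation=2)]))
hsv=cv2.cvtColor(im,cv2.COLOR_BGR2HSV)
print(hsv[193,299],hsv[150,400])
m=((hsv[...,0]<14)&(hsv[...,1]>90)&(hsv[...,2]>90)).astype(np.uint8);m[:170]=0;m[215:]=0;m[:,:275]=0;m[:,430:]=0
for c in cv2.findContours(m,0,2)[0]:
    if cv2.contourArea(c)>200:
        (u,v),r=cv2.minEnclosingCircle(c);M=cv2.moments(c);cc=(M['m10']/M['m00'],M['m01']/M['m00']);print(cc,r,onz("top",*cc,.007))
for u,v,z in((261,191.5,.05),(207,228,.044),(454,230,.044)):print(onz("top",u,v,z))
E
```

```text
[ 17 140 200] [ 19 114 195]
[0.54268336 0.16812782]
[0.45259104 0.30897541]
[ 0.43218476 -0.31874652]
```

View pics/pairs.png

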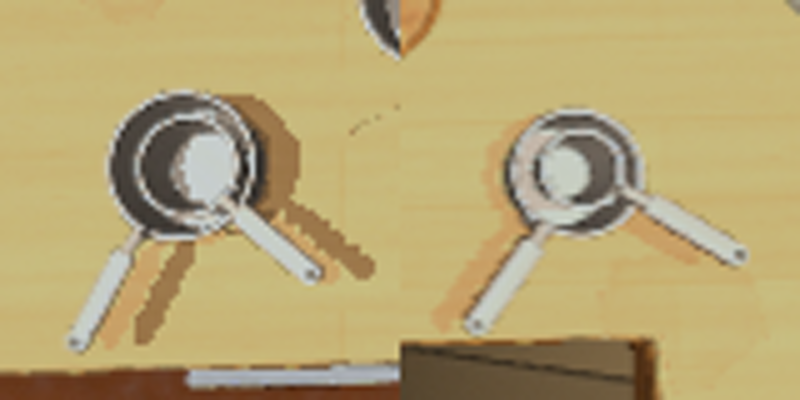

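View pics/pairs_s.png

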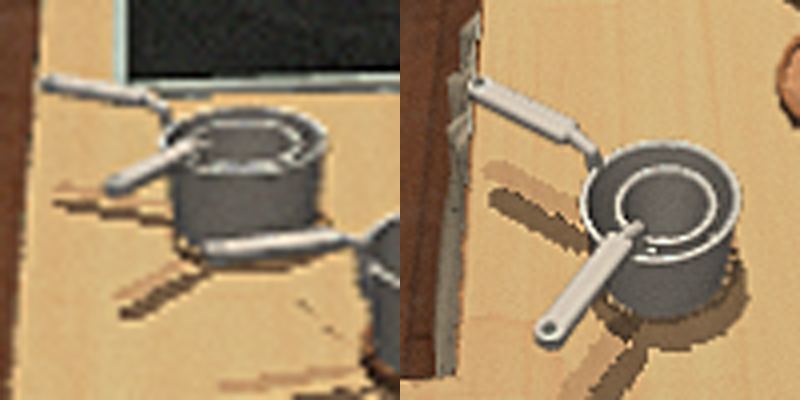

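Left pair: pan_large with pan_small inside, rim about 31 px. Right pair: pan_medium with pan_tiny inside, rim about 27 px. In each pair the inner pan's handle points down-right and the outer one's down-left. Next I'll measure the handles and coasters.

```bash
python3 - <<'E'
from h import *
im=cv2.imread("pics/top0.png")
lab=cv2.cvtColor(im,cv2.COLOR_BGR2LAB);hsv=cv2.cvtColor(im,cv2.COLOR_BGR2HSV)
print("lab cork",lab[193,299],"table",lab[210,340])
a=cv2.GaussianBlur(lab[...,1],(3,3),0)
m=(a>(int(np.median(a[186:200,330:342]))+int(np.median(a[212:220,280:400])))/2).astype(np.uint8)
m[:168]=0;m[216:]=0;m[:,:276]=0;m[:,436:]=0
for c in cv2.findContours(m,0,2)[0]:
    if cv2.contourArea(c)>400:
        (u,v),r=cv2.minEnclosingCircle(c);M=cv2.moments(c);cc=(M['m10']/M['m00'],M['m01']/M['m00']);print(np.round(cc,1),round(r,1),onz("top",*cc,.008).round(4))
# handles: (rim centre, mask start, tip approx, ztop, tip dist, pinch)
H={'small':((193,284-56.4),(214.4,235),(232.8,249.8),.0585,.094,.062),
'large':((207,228),(198,242),(185.2,264),.0595,.106,.074),
'tiny':((456.5,229),(465,232.6),(488.4,246.2),.0565,.088,.056),
'medium':((454.6,229.4),(448,242),(435,260.2),.0575,.100,.068),
'biggest':((261,192),(264,208),(266.5,233),.0615+.005,.112,.08)}
w=((hsv[...,1]<60)&(hsv[...,2]>140)).astype(np.uint8)
for k,(c,s,t,z,L,P) in H.items():
    g=np.zeros(w.shape,np.uint8);s=np.array(s);t=np.array(t);d=(t-s)/np.linalg.norm(t-s)
    cv2.line(g,tuple(np.int32(np.round(s+d*3))),tuple(np.int32(np.round(t+d*4))),1,9)
    v,u=np.nonzero(g&w);X=np.array([onz("top",a,b,z) for a,b in zip(u,v)])
    o=X.mean(0);e=np.linalg.svd(X-o)[2][0];e*=np.sign(e@(onz("top",*t,z)-onz("top",*s,z)))
    q=(X-o)@e;tip=q.max()+.0008
    ctr=o+e*(tip-L);pin=o+e*(tip-L+P)
    print(k,len(u),"yaw",np.arctan2(e[1],e[0]).round(3),"ctr",ctr.round(4),"pinch",pin.round(4),"width",np.std((X-o)@[-e[1],e[0]])*12**.5)
# rim circles
for z,(u,v) in((.051,(261,192)),(.044,(206.9,227.8)),(.042,(454.5,229.2))):print("rim",onz("top",u,v,z).round(4))
E
```

```text
lab cork [168 139 167] table [192 124 161]
[296.  192.7] 21.9 [0.5433 0.0816]
[373.7 191.9] 17.7 [ 0.5398 -0.1252]
[335.8 192.2] 17.6 [ 0.5419 -0.0246]
[410.8 191.1] 18.0 [ 0.5393 -0.2229]
small 120 yaw -2.261 ctr [0.4535 0.3105] pinch [0.414  0.2627] width 0.01363409534981359
large 105 yaw 2.629 ctr [0.4534 0.3102] pinch [0.3889 0.3465] width 0.011172153420856333
tiny 126 yaw -2.153 ctr [ 0.4366 -0.3237] pinch [ 0.4058 -0.3705] width 0.013417744438984566
medium 121 yaw 2.486 ctr [ 0.4349 -0.3219] pinch [ 0.381  -0.2804] width 0.011611492077917073
biggest 111 yaw -2.977 ctr [0.5441 0.1716] pinch [0.4652 0.1585] width 0.011468296195547185
rim [0.5412 0.168 ]
rim [0.4531 0.3092]
rim [ 0.4343 -0.3207]
```

```bash
cat >> h.py <<'E'
def go(x,y,z,yaw=None):
    s=env.read_state();w,a,b,c=s["eef_rot"];M=R.from_quat([a,b,c,w]).as_matrix();p=s["tcp_pos"]
    t=np.arctan2(M[1,0],M[0,0]);tw=0 if yaw is None else (yaw-t+np.pi)%(2*np.pi)-np.pi
    T=M.copy() if yaw is None else R.from_euler('z',tw).as_matrix()@M
    d=np.array([x,y,z])-p
    print("t",round(s["time_s"],2),"p",p.round(4),"yaw",t.round(3),"grip",round(s["gripper_width"],3),"tilt",M[2,2].round(5))
    print(" shift now cm",(M.T@d*100).round(2)," turn tool z",-round(tw,3)," shift after turn cm",(T.T@d*100).round(2), "q7",s["q"][6].round(2))
E
echo 1
```

```text
1
```

Emit:
{"api": "drive_tool", "payload": {"steps": [[0,[-2.07,-2.3,0],0.12],[0,[-2.0,-2.3,0],0],[0,[-2.0,-2.3,0],0],[0,[-2.0,-2.3,0],0],[0,[-2.0,-2.3,0],0]], "squeeze": 70}}

```text
time_s: 0.52
tcp_pos: [0.2742, 0.5407, 0.2499]
eef_rot: [-0.0, 0.218, 0.976, -0.0]
contact_force: [-0.4, 0.7, 0.3]
gripper_width: 0.497
gripper_force: 0.0
```

Emit:
{"api": "drive_tool", "payload": {"steps": [[0,[-2.0,-2.3,0],0],[0,[-2.0,-2.3,0],0],[0,[-2.0,-2.3,0],0],[0,[-2.0,-2.3,0],0],[0,[-2.0,-2.3,0],0]]}}

```text
time_s: 0.93
tcp_pos: [0.3156, 0.3941, 0.2501]
eef_rot: [-0.0, 0.219, 0.976, -0.0]
contact_force: [0.7, 0.7, 0.2]
gripper_width: 0.499
gripper_force: 0.0
```

Emit:
{"api": "drive_tool", "payload": {"steps": [[0,[0,0,0],0.12],[0,[0,0,0],0.12],[0,[0,0,0],0.12],[0,[0,0,0],0.12],[0,[0,0,0],0.12]]}}

```text
time_s: 1.35
tcp_pos: [0.3155, 0.3954, 0.2502]
eef_rot: [-0.0, 0.5, 0.866, -0.0]
contact_force: [-0.3, -0.1, -0.7]
gripper_width: 0.496
gripper_force: 0.0
```

Emit:
{"api": "drive_tool", "payload": {"steps": [[0,[0,0,0],0.12],[0,[0,0,0],0.12],[0,[0,0,0],0.12],[0,[0,0,0],0.12],[0,[0,0,0],0.12]]}}

```text
time_s: 1.77
tcp_pos: [0.3153, 0.3955, 0.2501]
eef_rot: [0.0, 0.733, 0.68, -0.0]
contact_force: [-0.0, 0.1, 0.3]
gripper_width: 0.499
gripper_force: 0.0
```

Emit:
{"api": "drive_tool", "payload": {"steps": [[0,[0,0,0],0.12],[0,[0,0,0],0.12],[0,[0,0,0],0.12],[0,[0,0,0],0.12],[0,[0,0,0],0.12]]}}

```text
time_s: 2.18
tcp_pos: [0.3153, 0.3956, 0.2501]
eef_rot: [0.0, 0.902, 0.433, -0.0]
contact_force: [-0.4, 0.4, -0.3]
gripper_width: 0.498
gripper_force: 0.0
```

```bash
python3 -c "
from h import *
go(.414,.2627,.12,.881)"
```

```text
t 2.18 p [0.3153 0.3956 0.2501] yaw 0.895 grip 0.498 tilt -1.0
 shift now cm [-4.19 16.01 13.02]  turn tool z 0.014  shift after turn cm [-3.96 16.07 13.02] q7 -1.36
```

Emit:
{"api": "drive_tool", "payload": {"steps": [[0,[-0.8,3.2,0],0.014],[0,[-0.79,3.21,0],0],[0,[-0.79,3.21,0],0],[0,[-0.79,3.21,0],0],[0,[-0.79,3.21,0],0]]}}

```text
time_s: 2.6
tcp_pos: [0.4156, 0.2627, 0.2502]
eef_rot: [0.0, 0.903, 0.429, -0.0]
contact_force: [0.5, -0.5, -0.3]
gripper_width: 0.5
gripper_force: 0.0
```

Emit:
{"api": "drive_tool", "payload": {"steps": [[0,[0,0,3.3],0],[0,[0,0,3.3],0],[0,[0,0,3.2],0],[0,[0,0,3.2],0],[0,[0,0,0],0]]}}

```text
time_s: 3.02
tcp_pos: [0.4133, 0.2625, 0.116]
eef_rot: [0.001, 0.903, 0.429, -0.004]
contact_force: [-1.2, -0.0, 0.8]
gripper_width: 0.498
gripper_force: 0.0
```

```bash
python3 -c "
from h import *
go(.414,.2627,.055,.881)
cv2.imwrite('pics/s1.png',cv2.resize(env.capture('side')[60:220,180:380],(800,640)[:2])[:600])"
```

```text
t 3.02 p [0.4133 0.2625 0.116 ] yaw 0.887 grip 0.498 tilt -0.99997
 shift now cm [0.1  0.05 6.1 ]  turn tool z 0.006  shift after turn cm [0.1  0.05 6.1 ] q7 -0.86
```

View pics/s1.png

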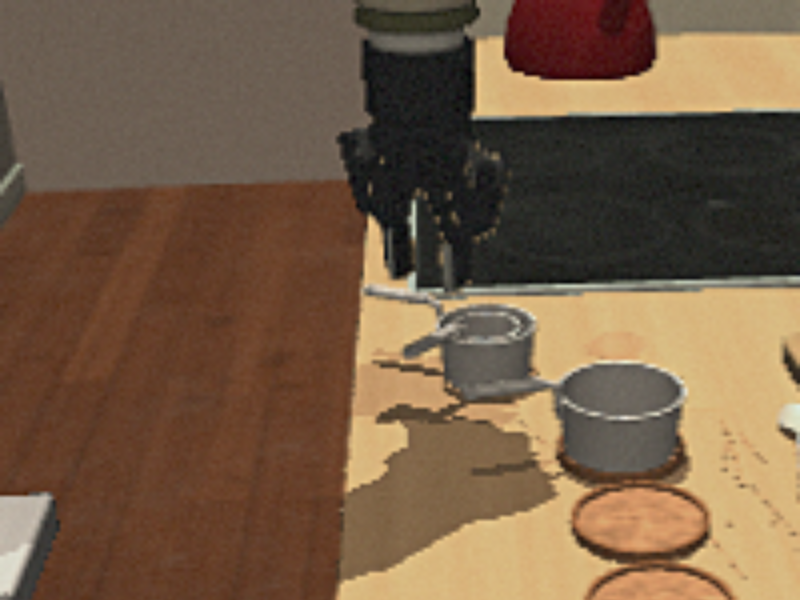

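The gripper, half open, is above the small pan's handle (405,345 in the crop), so I descend.

Emit:
{"api": "drive_tool", "payload": {"steps": [[0,[0.1,0.05,2.1],0],[0,[0,0,2.0],0],[0,[0,0,2.0],0],[0,[0,0,0],0],[0,[0,0,0],0]]}}

```text
time_s: 3.48
tcp_pos: [0.4165, 0.2645, 0.0604]
eef_rot: [-0.0, 0.903, 0.429, 0.0]
contact_force: [-0.1, -0.0, -0.3]
gripper_width: 0.501
gripper_force: 0.0
```

```bash
python3 -c "
from h import *
go(.414,.2627,.055,.881)
for n in ('side','top'): cv2.imwrite('pics/%s2.png'%n,env.capture(n))
a=cv2.imread('pics/side2.png')[120:200,240:340];b=cv2.imread('pics/top2.png')[190:270,170:270]
cv2.imwrite('pics/c2.png',cv2.resize(np.hstack([a,b]),None,fx=4,fy=4))"
```

```text
t 3.48 p [0.4165 0.2645 0.0604] yaw 0.887 grip 0.501 tilt -1.0
 shift now cm [-0.29 -0.08  0.54]  turn tool z 0.006  shift after turn cm [-0.3  -0.08  0.54] q7 -0.81
```

View pics/c2.png

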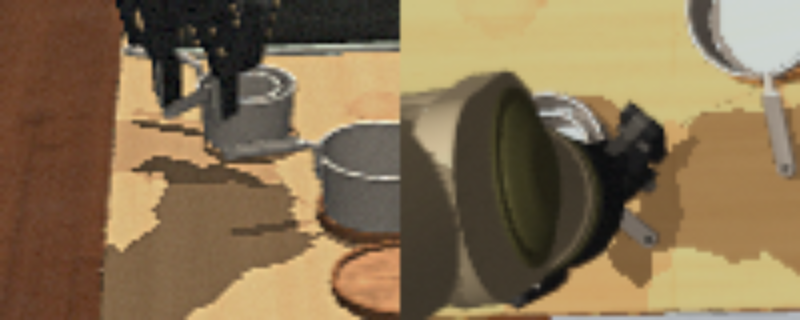

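The fingers straddle the small pan's handle, so I close and lift.

Emit:
{"api": "drive_tool", "payload": {"steps": [[0,[-0.3,-0.1,0.5],0],[1,[0,0,0],0],[1,[0,0,0],0],[1,[0,0,0],0],[1,[0,0,0],0]]}}

```text
time_s: 4.0
tcp_pos: [0.4134, 0.2627, 0.0546]
eef_rot: [-0.0, 0.903, 0.429, 0.0]
contact_force: [-1.0, -1.3, 2.0]
gripper_width: 0.124
gripper_force: 68.1
```

Emit:
{"api": "drive_tool", "payload": {"steps": [[1,[0,0,0],0],[1,[0,0,-0.5],0],[1,[0,0,-1],0],[1,[0,0,-2],0],[1,[0,0,-2.5],0]]}}

```text
time_s: 4.42
tcp_pos: [0.4131, 0.2621, 0.1142]
eef_rot: [0.0, 0.903, 0.429, -0.001]
contact_force: [0.3, 0.7, -1.0]
gripper_width: 0.122
gripper_force: 68.1
```

Emit:
{"api": "drive_tool", "payload": {"steps": [[1,[0,0,-2],0],[1,[0,0,-2],0],[1,[0,0,-1],0],[1,[0,0,0],0],[1,[0,0,0],0]]}}

```text
time_s: 4.83
tcp_pos: [0.4134, 0.263, 0.1643]
eef_rot: [-0.0, 0.903, 0.429, 0.0]
contact_force: [-0.5, -0.5, -0.1]
gripper_width: 0.122
gripper_force: 68.1
```

```bash
python3 -c "
from h import *
go(.54-.062*.637,-.1243-.062*.77,.165)
for n in ('side','top'): cv2.imwrite('pics/%s3.png'%n,env.capture(n))
a=cv2.imread('pics/side3.png')[90:190,240:340];b=cv2.imread('pics/top3.png')[180:280,170:270]
cv2.imwrite('pics/c3.png',cv2.resize(np.hstack([a,b]),None,fx=4,fy=4))"
```

```text
t 4.83 p [0.4134 0.263  0.1643] yaw 0.887 grip 0.122 tilt -1.0
 shift now cm [-28.24  34.22  -0.09]  turn tool z 0  shift after turn cm [-28.24  34.22  -0.09] q7 -0.91
```

View pics/c3.png

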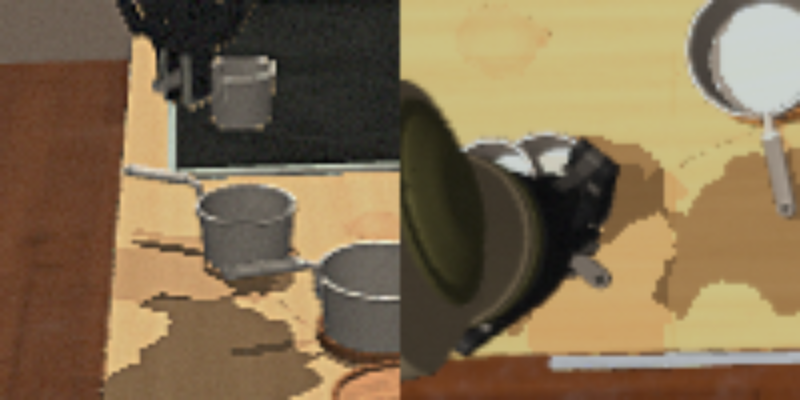

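Small pan is lifted clear and the large one stayed put. Now I carry it to coaster 4 (y≈-0.124).

Emit:
{"api": "drive_tool", "payload": {"steps": [[1,[-1.0,1.22,0],0],[1,[-1.5,1.8,0],0],[1,[-2.0,2.4,0],0],[1,[-2.0,2.4,0],0],[1,[-2.0,2.4,0],0]]}}

```text
time_s: 5.35
tcp_pos: [0.4386, 0.1308, 0.1631]
eef_rot: [0.0, 0.903, 0.429, -0.001]
contact_force: [0.5, 0.1, -0.4]
gripper_width: 0.119
gripper_force: 68.1
```

Emit:
{"api": "drive_tool", "payload": {"steps": [[1,[-2.0,2.4,0],0],[1,[-2.0,2.4,0],0],[1,[-2.0,2.4,0],0],[1,[-2.0,2.4,0],0],[1,[-2.0,2.4,0],0]]}}

```text
time_s: 5.77
tcp_pos: [0.4684, -0.0229, 0.1631]
eef_rot: [-0.0, 0.903, 0.429, -0.001]
contact_force: [0.2, -1.4, -0.8]
gripper_width: 0.118
gripper_force: 68.1
```

Emit:
{"api": "drive_tool", "payload": {"steps": [[1,[-2.0,2.4,0],0],[1,[-2.0,2.4,0],0],[1,[-2.0,2.4,0],0],[1,[-1.7,2.2,0],0],[1,[-1.0,1.5,0],0]]}}

```text
time_s: 6.18
tcp_pos: [0.4979, -0.1608, 0.1631]
eef_rot: [0.0, 0.904, 0.428, -0.001]
contact_force: [0.1, 0.2, -0.3]
gripper_width: 0.117
gripper_force: 68.1
```

Emit:
{"api": "drive_tool", "payload": {"steps": [[1,[-1.0,1.2,0],0],[1,[-0.3,0.6,0],0],[1,[0,0,0],0],[1,[0,0,0],0]]}}

```text
time_s: 6.52
tcp_pos: [0.5036, -0.1783, 0.1634]
eef_rot: [-0.001, 0.903, 0.429, -0.001]
contact_force: [0.1, 0.4, -0.8]
gripper_width: 0.119
gripper_force: 68.1
```

```bash
python3 -c "
from h import *
go(.54-.062*.637,-.1243-.062*.77,.065)"
```

```text
t 6.52 p [ 0.5036 -0.1783  0.1634] yaw 0.886 grip 0.119 tilt -1.0
 shift now cm [ 0.3  -0.62  9.84]  turn tool z 0  shift after turn cm [ 0.3  -0.62  9.84] q7 -0.11
```

Emit:
{"api": "drive_tool", "payload": {"steps": [[1,[0.3,-0.6,2.0],0],[1,[0,0,2.5],0],[1,[0,0,2.3],0],[1,[0,0,1.2],0],[1,[0,0,0],0]]}}

```text
time_s: 6.93
tcp_pos: [0.4999, -0.1707, 0.0819]
eef_rot: [-0.002, 0.903, 0.43, -0.002]
contact_force: [-0.2, -0.6, -0.9]
gripper_width: 0.122
gripper_force: 68.1
```

```bash
python3 -c "
from h import *
go(.54-.062*.637,-.1243-.062*.77,.0566)
for n in ('side','top'): cv2.imwrite('pics/%s4.png'%n,env.capture(n))
a=cv2.imread('pics/side4.png')[180:280,280:380];b=cv2.imread('pics/top4.png')[150:250,320:420]
cv2.imwrite('pics/c4.png',cv2.resize(np.hstack([a,b]),None,fx=4,fy=4))"
```

```text
t 6.93 p [ 0.4999 -0.1707  0.0819] yaw 0.889 grip 0.122 tilt -0.99999
 shift now cm [-0.06  0.15  2.53]  turn tool z 0  shift after turn cm [-0.06  0.15  2.53] q7 -0.05
```

View pics/c4.png

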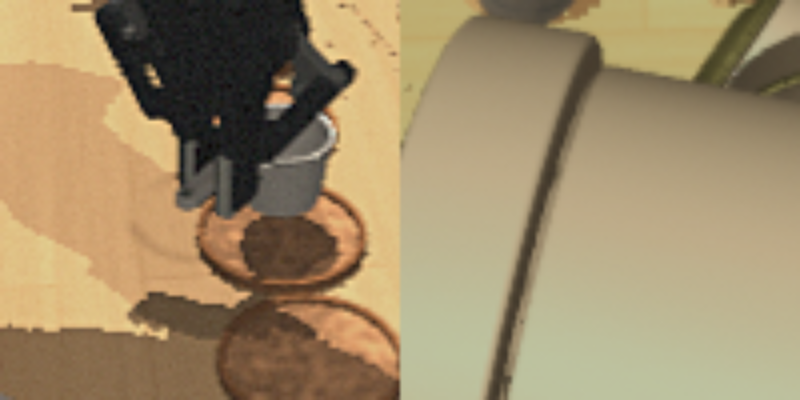

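Small pan hovers over the right coaster, with one empty beyond it at (310,360), so I lower it.

Emit:
{"api": "drive_tool", "payload": {"steps": [[1,[0,0.1,1.0],0],[1,[0,0,0.9],0],[1,[0,0,0.4],0],[1,[0,0,0.2],0],[1,[0,0,0],0]]}}

```text
time_s: 7.45
tcp_pos: [0.5019, -0.1734, 0.0589]
eef_rot: [-0.0, 0.903, 0.429, -0.0]
contact_force: [-0.1, -0.1, -0.6]
gripper_width: 0.119
gripper_force: 68.2
```

Emit:
{"api": "drive_tool", "payload": {"steps": [[1,[0,0,0.1],0],[1,[0,0,0.1],0],[1,[0,0,0],0]]}}

```text
time_s: 7.7
tcp_pos: [0.5022, -0.1735, 0.0574]
eef_rot: [0.0, 0.903, 0.429, 0.0]
contact_force: [-0.1, 0.2, -1.0]
gripper_width: 0.122
gripper_force: 68.2
```

Emit:
{"api": "drive_tool", "payload": {"steps": [[1,[0,0,0.1],0],[1,[0,0,0],0],[0,[0,0,0],0],[0,[0,0,0],0],[0,[0,0,0],0]]}}

```text
time_s: 8.12
tcp_pos: [0.5022, -0.1733, 0.0563]
eef_rot: [-0.0, 0.903, 0.429, 0.0]
contact_force: [-0.4, 0.9, -0.6]
gripper_width: 0.494
gripper_force: 0.0
```

Emit:
{"api": "drive_tool", "payload": {"steps": [[0,[0,0,-1],0],[0,[0,0,-3],0],[0,[0,0,-3],0],[0,[0,0,-3],0],[0,[0,0,0],0]]}}

```text
time_s: 8.53
tcp_pos: [0.5039, -0.1743, 0.1614]
eef_rot: [0.002, 0.903, 0.429, 0.003]
contact_force: [0.5, -1.1, -0.5]
gripper_width: 0.503
gripper_force: 0.0
```

```bash
python3 -c "
from h import *
go(.4058,-.3705,.155,.989)"
```

```text
t 8.53 p [ 0.5039 -0.1743  0.1614] yaw 0.886 grip 0.503 tilt -0.99998
 shift now cm [-21.4    4.8    0.61]  turn tool z -0.103  shift after turn cm [-21.78   2.58   0.59] q7 -0.11
```

Emit:
{"api": "drive_tool", "payload": {"steps": [[0,[0,0,0],-0.103],[0,[-3.0,0.4,0],0],[0,[-4.0,0.5,0],0],[0,[-4.0,0.5,0],0],[0,[-4.0,0.5,0],0]]}}

```text
time_s: 8.95
tcp_pos: [0.4349, -0.3102, 0.1567]
eef_rot: [0.0, 0.88, 0.476, 0.0]
contact_force: [0.9, 0.2, -0.2]
gripper_width: 0.502
gripper_force: 0.0
```

Emit:
{"api": "drive_tool", "payload": {"steps": [[0,[-4.0,0.4,0],0],[0,[-2.8,0.3,0],0],[0,[0,0,0],0],[0,[0,0,0],0]]}}

```text
time_s: 9.28
tcp_pos: [0.4029, -0.3714, 0.1566]
eef_rot: [0.0, 0.881, 0.473, -0.0]
contact_force: [0.4, 0.2, -0.1]
gripper_width: 0.5
gripper_force: 0.0
```

```bash
python3 -c "
from h import *
go(.4058,-.3705,.053,.989)
for n in ('side','top'): cv2.imwrite('pics/%s5.png'%n,env.capture(n))
a=cv2.imread('pics/side5.png')[200:360,240:400];b=cv2.imread('pics/top5.png')[140:300,340:500]
cv2.imwrite('pics/c5.png',cv2.resize(np.hstack([a,b]),(800,400)))"
```

```text
t 9.28 p [ 0.4029 -0.3714  0.1566] yaw 0.986 grip 0.5 tilt -1.0
 shift now cm [ 0.24  0.19 10.36]  turn tool z -0.003  shift after turn cm [ 0.24  0.19 10.36] q7 0.33
```

View pics/c5.png

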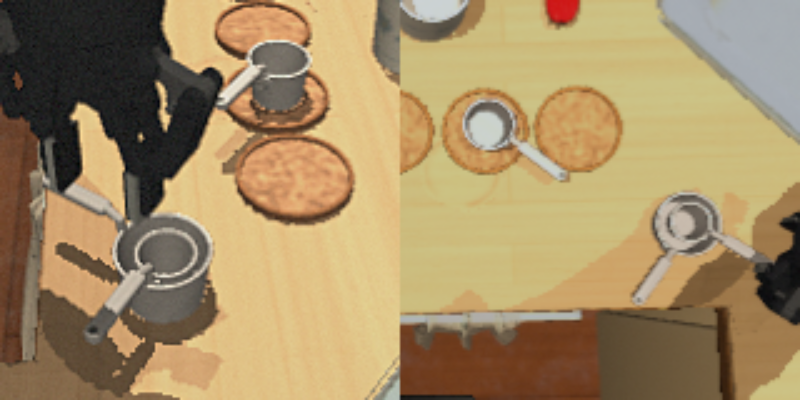

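Small pan sits on its coaster. The tiny pan's handle lies under the gripper as planned, so I descend and grip.

Emit:
{"api": "drive_tool", "payload": {"steps": [[0,[0.1,0.1,3.0],0],[0,[0,0,3.0],0],[0,[0,0,3.0],0],[0,[0,0,0.8],0],[0,[0,0,0],0]]}}

```text
time_s: 9.8
tcp_pos: [0.4055, -0.3675, 0.0565]
eef_rot: [-0.002, 0.879, 0.476, -0.001]
contact_force: [-0.2, -0.4, 0.3]
gripper_width: 0.499
gripper_force: 0.0
```

Emit:
{"api": "drive_tool", "payload": {"steps": [[0,[0,0,0],0],[0,[0,0,0],0]]}}

```text
time_s: 9.97
tcp_pos: [0.4064, -0.3696, 0.0596]
eef_rot: [0.001, 0.88, 0.475, 0.0]
contact_force: [0.6, -0.2, 0.2]
gripper_width: 0.498
gripper_force: 0.0
```

```bash
python3 -c "
from h import *
go(.4058,-.3705,.053,.989)"
```

```text
t 9.97 p [ 0.4064 -0.3696  0.0596] yaw 0.991 grip 0.498 tilt -1.0
 shift now cm [-0.1  -0.    0.66]  turn tool z 0.002  shift after turn cm [-0.1  -0.    0.66] q7 0.38
```

Emit:
{"api": "drive_tool", "payload": {"steps": [[0,[-0.1,0,0.6],0],[0,[0,0,0],0],[1,[0,0,0],0],[1,[0,0,0],0],[1,[0,0,0],0]]}}

```text
time_s: 10.38
tcp_pos: [0.4051, -0.3707, 0.0527]
eef_rot: [0.0, 0.88, 0.475, 0.0]
contact_force: [-0.1, 0.6, 1.5]
gripper_width: 0.121
gripper_force: 68.1
```

Emit:
{"api": "drive_tool", "payload": {"steps": [[1,[0,0,0],0],[1,[0,0,0],0],[1,[0,0,-0.5],0],[1,[0,0,-1],0],[1,[0,0,-2],0]]}}

```text
time_s: 10.8
tcp_pos: [0.4043, -0.3698, 0.0867]
eef_rot: [-0.001, 0.88, 0.475, -0.001]
contact_force: [-0.2, 0.4, -1.0]
gripper_width: 0.121
gripper_force: 68.0
```

Emit:
{"api": "drive_tool", "payload": {"steps": [[1,[0,0,-2.5],0],[1,[0,0,-2.5],0],[1,[0,0,-2.0],0],[1,[0,0,0],0],[1,[0,0,0],0]]}}

```text
time_s: 11.22
tcp_pos: [0.4056, -0.3706, 0.1588]
eef_rot: [0.001, 0.88, 0.475, 0.001]
contact_force: [0.4, -0.2, -0.4]
gripper_width: 0.118
gripper_force: 68.1
```

```bash
python3 -c "
from h import *
go(.5392-.056*.55,-.2236-.056*.835,.165)
for n in ('side','top'): cv2.imwrite('pics/%s6.png'%n,env.capture(n))
a=cv2.imread('pics/side6.png')[200:360,200:360];b=cv2.imread('pics/top6.png')[140:300,340:500]
cv2.imwrite('pics/c6.png',cv2.resize(np.hstack([a,b]),(800,400)))"
```

```text
t 11.22 p [ 0.4056 -0.3706  0.1588] yaw 0.99 grip 0.118 tilt -1.0
 shift now cm [14.02  3.1  -0.6 ]  turn tool z 0  shift after turn cm [14.02  3.1  -0.6 ] q7 0.33
```

View pics/c6.png

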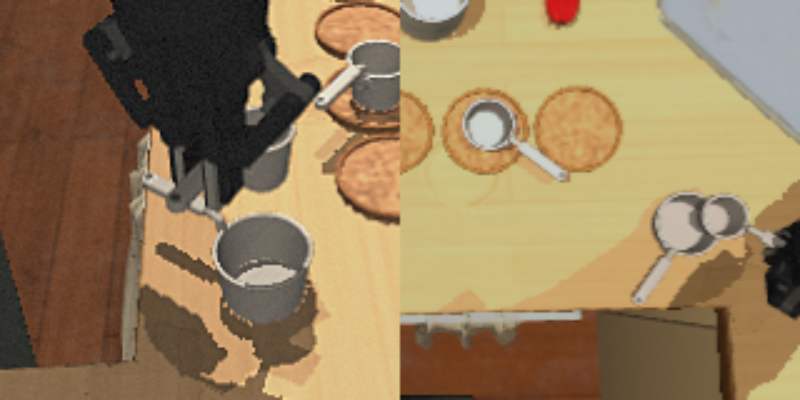

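Tiny pan is out and medium stays. Now I carry it to the last coaster and lower it.

Emit:
{"api": "drive_tool", "payload": {"steps": [[1,[1.2,0.3,0],0],[1,[2.4,0.5,0],0],[1,[2.6,0.6,0],0],[1,[2.6,0.6,0],0],[1,[2.6,0.6,0],0]]}}

```text
time_s: 11.73
tcp_pos: [0.4902, -0.2875, 0.1561]
eef_rot: [-0.001, 0.88, 0.475, -0.0]
contact_force: [-0.4, -0.8, -0.4]
gripper_width: 0.119
gripper_force: 68.1
```

Emit:
{"api": "drive_tool", "payload": {"steps": [[1,[1.6,0.3,0],0],[1,[1.0,0.2,0],0],[1,[0,0,0],0],[1,[0,0,0],0]]}}

```text
time_s: 12.07
tcp_pos: [0.5074, -0.2702, 0.1566]
eef_rot: [-0.0, 0.88, 0.475, -0.001]
contact_force: [-0.3, 0.1, -0.6]
gripper_width: 0.123
gripper_force: 68.1
```

Emit:
{"api": "drive_tool", "payload": {"steps": [[1,[0,0,2.0],0],[1,[0,0,2.5],0],[1,[0,0,2.3],0],[1,[0,0,1.2],0],[1,[0,0,0],0]]}}

```text
time_s: 12.48
tcp_pos: [0.5056, -0.2711, 0.075]
eef_rot: [-0.002, 0.881, 0.474, -0.002]
contact_force: [0.7, -0.2, -0.7]
gripper_width: 0.122
gripper_force: 68.1
```

```bash
python3 - <<'E'
from h import *
go(.5392-.056*.55,-.2236-.056*.835,.0547)
im=cv2.imread("pics/top6.png");hsv=cv2.cvtColor(im,cv2.COLOR_BGR2HSV);lab=cv2.cvtColor(im,cv2.COLOR_BGR2LAB)
w=((hsv[...,1]<60)&(hsv[...,2]>140)).astype(np.uint8)
H={'medium':((448,242),(435,260.2),.0575,.100,.068),'small':((547/2.5+180+40-55.6,190),(405,211),.0605,.094,.062)}
H['small']=((340+118/2.5,140+138/2.5),(340+165/2.5,140+178/2.5),.0605,.094,.062)
for k,(s,t,z,L,P) in H.items():
    g=np.zeros(w.shape,np.uint8);s=np.array(s);t=np.array(t);d=(t-s)/np.linalg.norm(t-s)
    cv2.line(g,tuple(np.int32(np.round(s+d*3))),tuple(np.int32(np.round(t+d*4))),1,9)
    v,u=np.nonzero(g&w);X=np.array([onz("top",a,b,z) for a,b in zip(u,v)])
    o=X.mean(0);e=np.linalg.svd(X-o)[2][0];e*=np.sign(e@(onz("top",*t,z)-onz("top",*s,z)))
    tip=((X-o)@e).max()+.0008
    print(k,"yaw",np.arctan2(e[1],e[0]).round(3),"ctr",(o+e*(tip-L)).round(4),"pinch",(o+e*(tip-L+P)).round(4))
print("small rim",onz("top",340+89/2.5,140+125/2.5,.045))
E
```

```text
t 12.48 p [ 0.5056 -0.2711  0.075 ] yaw 0.988 grip 0.122 tilt -0.99999
 shift now cm [0.22 0.21 2.03]  turn tool z 0  shift after turn cm [0.22 0.21 2.03] q7 0.16
medium yaw 2.481 ctr [ 0.435  -0.3218] pinch [ 0.3813 -0.2801]
small yaw -2.256 ctr [ 0.5418 -0.1243] pinch [ 0.5025 -0.1723]
small rim [ 0.53926939 -0.12622795]
```

Emit:
{"api": "drive_tool", "payload": {"steps": [[1,[0.1,0.1,1.0],0],[1,[0,0,0.5],0],[1,[0,0,0.3],0],[1,[0,0,0.2],0],[1,[0,0,0],0]]}}

```text
time_s: 12.9
tcp_pos: [0.5092, -0.2702, 0.0574]
eef_rot: [0.0, 0.88, 0.475, 0.0]
contact_force: [0.6, 0.4, -0.1]
gripper_width: 0.121
gripper_force: 68.1
```

Emit:
{"api": "drive_tool", "payload": {"steps": [[1,[0,0,0.1],0],[1,[0,0,0.1],0],[1,[0,0,0],0],[1,[0,0,0],0]]}}

```text
time_s: 13.23
tcp_pos: [0.5092, -0.2701, 0.0555]
eef_rot: [0.0, 0.88, 0.475, 0.0]
contact_force: [0.1, -0.0, -1.6]
gripper_width: 0.118
gripper_force: 68.1
```

Emit:
{"api": "drive_tool", "payload": {"steps": [[1,[0,0,0.1],0],[1,[0,0,0],0],[0,[0,0,0],0],[0,[0,0,0],0],[0,[0,0,0],0]]}}

```text
time_s: 13.65
tcp_pos: [0.5092, -0.27, 0.0543]
eef_rot: [-0.0, 0.88, 0.475, 0.0]
contact_force: [-0.2, 0.0, 0.4]
gripper_width: 0.499
gripper_force: 0.0
```

Emit:
{"api": "drive_tool", "payload": {"steps": [[0,[0,0,-1],0],[0,[0,0,-3],0],[0,[0,0,-3],0],[0,[0,0,-3],0],[0,[0,0,0],0]]}}

```text
time_s: 14.07
tcp_pos: [0.511, -0.2715, 0.1598]
eef_rot: [0.003, 0.88, 0.475, 0.002]
contact_force: [0.3, -0.9, -0.8]
gripper_width: 0.498
gripper_force: 0.0
```

```bash
python3 -c "
from h import *
go(.3813,-.2801,.155,2.483)"
```

```text
t 14.07 p [ 0.511  -0.2715  0.1598] yaw 0.989 grip 0.498 tilt -0.99997
 shift now cm [ -7.84 -10.37   0.4 ]  turn tool z -1.494  shift after turn cm [ 9.73 -8.62  0.43] q7 0.11
```

Emit:
{"api": "drive_tool", "payload": {"steps": [[0,[-2.0,-2.6,0],0],[0,[-2.0,-2.6,0],0],[0,[-2.0,-2.6,0],0],[0,[-1.8,-2.6,0],0],[0,[0,0,0],-0.12]]}}

```text
time_s: 14.48
tcp_pos: [0.3726, -0.2777, 0.1546]
eef_rot: [-0.002, 0.851, 0.524, -0.001]
contact_force: [-1.2, 0.9, -0.4]
gripper_width: 0.498
gripper_force: 0.0
```

Emit:
{"api": "drive_tool", "payload": {"steps": [[0,[0,0,0],-0.12],[0,[0,0,0],-0.12],[0,[0,0,0],-0.12],[0,[0,0,0],-0.12],[0,[0,0,0],-0.12]]}}

```text
time_s: 14.9
tcp_pos: [0.3794, -0.2783, 0.1547]
eef_rot: [0.0, 0.654, 0.756, -0.0]
contact_force: [-0.4, 0.1, -0.1]
gripper_width: 0.498
gripper_force: 0.0
```

Emit:
{"api": "drive_tool", "payload": {"steps": [[0,[0,0,0],-0.12],[0,[0,0,0],-0.12],[0,[0,0,0],-0.12],[0,[0,0,0],-0.12],[0,[0,0,0],-0.12]]}}

```text
time_s: 15.32
tcp_pos: [0.3793, -0.2784, 0.1547]
eef_rot: [0.0, 0.401, 0.916, -0.0]
contact_force: [-0.1, 0.6, 0.3]
gripper_width: 0.5
gripper_force: 0.0
```

Emit:
{"api": "drive_tool", "payload": {"steps": [[0,[0,0,0],-0.12],[0,[0,0,0],-0.05],[0,[0,0,0],0],[0,[0,0,0],0]]}}

```text
time_s: 15.65
tcp_pos: [0.3793, -0.2784, 0.1546]
eef_rot: [0.0, 0.326, 0.945, -0.0]
contact_force: [-0.1, 0.5, -0.6]
gripper_width: 0.501
gripper_force: 0.0
```

```bash
python3 -c "
from h import *
go(.3813,-.2801,.054,2.483)"
```

```text
t 15.65 p [ 0.3793 -0.2784  0.1546] yaw 2.477 grip 0.501 tilt -1.0
 shift now cm [-2.600e-01 -1.000e-02  1.006e+01]  turn tool z -0.006  shift after turn cm [-2.600e-01 -1.000e-02  1.006e+01] q7 1.24
```

Emit:
{"api": "drive_tool", "payload": {"steps": [[0,[-0.2,0,2.5],0],[0,[0,0,3.0],0],[0,[0,0,2.5],0],[0,[0,0,1.0],0],[0,[0,0,0],0]]}}

```text
time_s: 16.07
tcp_pos: [0.3803, -0.2788, 0.0623]
eef_rot: [-0.002, 0.325, 0.946, 0.0]
contact_force: [-0.7, -0.3, -0.4]
gripper_width: 0.501
gripper_force: 0.0
```

Emit:
{"api": "drive_tool", "payload": {"steps": [[0,[0,0,0],0],[0,[0,0,0],0]]}}

```text
time_s: 16.23
tcp_pos: [0.3813, -0.2796, 0.065]
eef_rot: [0.0, 0.325, 0.946, -0.0]
contact_force: [-0.7, 0.7, -0.2]
gripper_width: 0.502
gripper_force: 0.0
```

```bash
python3 -c "
from h import *
go(.3813,-.2801,.054,2.483)"
```

```text
t 16.23 p [ 0.3813 -0.2796  0.065 ] yaw 2.479 grip 0.502 tilt -1.0
 shift now cm [-0.03 -0.03  1.1 ]  turn tool z -0.004  shift after turn cm [-0.03 -0.03  1.1 ] q7 1.19
```

Emit:
{"api": "drive_tool", "payload": {"steps": [[0,[0,0,1.1],0],[0,[0,0,0],0],[1,[0,0,0],0],[1,[0,0,0],0],[1,[0,0,0],0]], "squeeze": 90}}

```text
time_s: 16.65
tcp_pos: [0.3811, -0.2797, 0.0541]
eef_rot: [0.0, 0.325, 0.946, -0.0]
contact_force: [-1.0, 0.8, 2.3]
gripper_width: 0.12
gripper_force: 87.8
```

Emit:
{"api": "drive_tool", "payload": {"steps": [[1,[0,0,0],0],[1,[0,0,0],0],[1,[0,0,-0.5],0],[1,[0,0,-1],0],[1,[0,0,-2],0]]}}

```text
time_s: 17.07
tcp_pos: [0.3804, -0.279, 0.0876]
eef_rot: [-0.001, 0.325, 0.946, 0.0]
contact_force: [-0.3, -0.2, -0.5]
gripper_width: 0.116
gripper_force: 87.7
```

Emit:
{"api": "drive_tool", "payload": {"steps": [[1,[0,0,-2.5],0],[1,[0,0,-2.5],0],[1,[0,0,-2.0],0],[1,[0,0,0],0],[1,[0,0,0],0]]}}

```text
time_s: 17.48
tcp_pos: [0.3813, -0.2799, 0.1594]
eef_rot: [0.001, 0.325, 0.946, -0.0]
contact_force: [-0.6, 0.0, -2.0]
gripper_width: 0.11
gripper_force: 87.8
```

Emit:
{"api": "drive_tool", "payload": {"steps": [[1,[0,0,0],-0.12],[1,[0,0,0],-0.12],[1,[0,0,0],-0.12],[1,[0,0,0],0],[1,[0,0,0],0]]}}

```text
time_s: 17.9
tcp_pos: [0.3805, -0.2793, 0.1574]
eef_rot: [-0.001, 0.152, 0.988, 0.001]
contact_force: [-0.1, -0.8, -0.5]
gripper_width: 0.117
gripper_force: 87.8
```

```bash
python3 - <<'E'
from h import *
y=2.84
go(.5415+.068*np.cos(y),-.0246+.068*np.sin(y),.16)
im=env.capture('side');b=env.capture('top')
cv2.imwrite('pics/c7.png',cv2.resize(np.hstack([im[180:360,180:400],b[140:300,340:500][:,:,:]if 0 else cv2.resize(b[140:300,340:500],(180,180))]),(800,360)))
E
```

```text
t 17.9 p [ 0.3805 -0.2793  0.1574] yaw 2.836 grip 0.117 tilt -1.0
 shift now cm [-0.89 29.11 -0.24]  turn tool z 0  shift after turn cm [-0.89 29.11 -0.24] q7 1.49
```

View pics/c7.png

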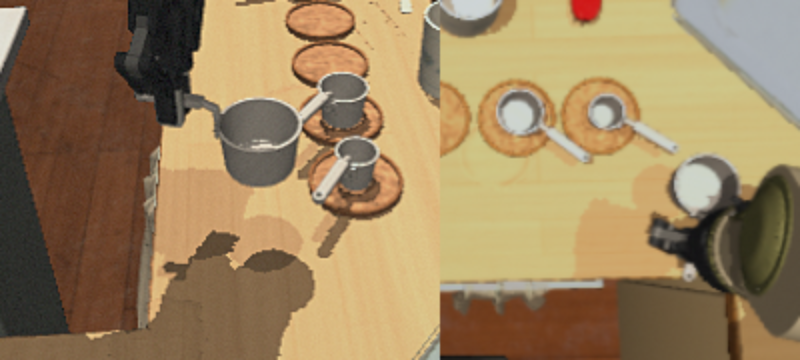

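Medium is held level, and tiny and small stand on their coasters. Now I carry it to the second empty coaster, y≈-0.025.

Emit:
{"api": "drive_tool", "payload": {"steps": [[1,[-0.1,1.2,0],0],[1,[-0.1,2.0,0],0],[1,[-0.1,2.8,0],0],[1,[-0.1,2.8,0],0],[1,[-0.1,2.8,0],0]]}}

```text
time_s: 18.42
tcp_pos: [0.4204, -0.1692, 0.1581]
eef_rot: [-0.0, 0.152, 0.988, -0.0]
contact_force: [0.4, -0.2, -0.9]
gripper_width: 0.119
gripper_force: 87.8
```

Emit:
{"api": "drive_tool", "payload": {"steps": [[1,[-0.1,2.8,0],0],[1,[-0.1,2.8,0],0],[1,[-0.1,2.8,0],0],[1,[-0.1,2.8,0],0],[1,[0,2.4,0],0]]}}

```text
time_s: 18.83
tcp_pos: [0.4651, -0.0395, 0.1581]
eef_rot: [0.0, 0.151, 0.989, 0.0]
contact_force: [0.8, -0.3, -1.3]
gripper_width: 0.114
gripper_force: 87.8
```

Emit:
{"api": "drive_tool", "payload": {"steps": [[1,[0,1.8,0],0],[1,[0,1.3,0],0],[1,[0,0.8,0],0],[1,[0,0,0],0],[1,[0,0,0],0]]}}

```text
time_s: 19.25
tcp_pos: [0.4758, -0.0045, 0.1581]
eef_rot: [-0.0, 0.151, 0.989, -0.0]
contact_force: [-0.0, -0.4, -1.4]
gripper_width: 0.119
gripper_force: 87.8
```

```bash
python3 - <<'E'
from h import *
y=2.838
go(.5415+.068*np.cos(y),-.0246+.068*np.sin(y),.0591)
E
```

```text
t 19.25 p [ 0.4758 -0.0045  0.1581] yaw 2.839 grip 0.119 tilt -1.0
 shift now cm [-0.07  0.06  9.9 ]  turn tool z 0  shift after turn cm [-0.07  0.06  9.9 ] q7 0.92
```

Emit:
{"api": "drive_tool", "payload": {"steps": [[1,[-0.1,0,2.0],0],[1,[0,0,2.5],0],[1,[0,0,2.3],0],[1,[0,0,1.5],0],[1,[0,0,0.6],0]]}}

```text
time_s: 19.67
tcp_pos: [0.4759, -0.006, 0.0675]
eef_rot: [-0.001, 0.151, 0.988, -0.001]
contact_force: [0.1, -0.0, -0.8]
gripper_width: 0.117
gripper_force: 87.8
```

Emit:
{"api": "drive_tool", "payload": {"steps": [[1,[0,0,0.4],0],[1,[0,0,0.3],0],[1,[0,0,0],0],[1,[0,0,0],0]]}}

```text
time_s: 20.0
tcp_pos: [0.4773, -0.0049, 0.0629]
eef_rot: [0.001, 0.151, 0.989, 0.0]
contact_force: [0.0, -0.0, -0.7]
gripper_width: 0.116
gripper_force: 87.8
```

Emit:
{"api": "drive_tool", "payload": {"steps": [[1,[0,0,0.2],0],[1,[0,0,0.1],0],[1,[0,0,0.1],0],[1,[0,0,0],0],[1,[0,0,0],0]]}}

```text
time_s: 20.42
tcp_pos: [0.4767, -0.0045, 0.0587]
eef_rot: [-0.0, 0.15, 0.989, -0.0]
contact_force: [-2.2, 0.7, 5.8]
gripper_width: 0.114
gripper_force: 88.7
```

Emit:
{"api": "drive_tool", "payload": {"steps": [[0,[0,0,0],0],[0,[0,0,0],0],[0,[0,0,0],0],[0,[0,0,-1],0],[0,[0,0,-3],0]]}}

```text
time_s: 20.83
tcp_pos: [0.4758, -0.0044, 0.0961]
eef_rot: [-0.002, 0.15, 0.989, -0.001]
contact_force: [-0.6, 0.0, 0.2]
gripper_width: 0.502
gripper_force: 0.0
```

Emit:
{"api": "drive_tool", "payload": {"steps": [[0,[0,0,-3],0],[0,[0,0,-3],0],[0,[0,0,0],0],[0,[0,0,0],0]]}}

```text
time_s: 21.17
tcp_pos: [0.4779, -0.0048, 0.1598]
eef_rot: [0.002, 0.151, 0.989, 0.0]
contact_force: [-1.1, -0.7, -0.5]
gripper_width: 0.5
gripper_force: 0.0
```

```bash
python3 - <<'E'
from h import *
go(.3889,.3465,.155,2.629)
im=env.capture("top");cv2.imwrite("pics/top8.png",im);hsv=cv2.cvtColor(im,cv2.COLOR_BGR2HSV)
w=((hsv[...,1]<60)&(hsv[...,2]>140)).astype(np.uint8)
for k,(s,t,z,L,P) in {'large':((198,242),(185.2,264),.0595,.106,.074)}.items():
    g=np.zeros(w.shape,np.uint8);s=np.array(s);t=np.array(t);d=(t-s)/np.linalg.norm(t-s)
    cv2.line(g,tuple(np.int32(np.round(s+d*3))),tuple(np.int32(np.round(t+d*4))),1,9)
    v,u=np.nonzero(g&w);X=np.array([onz("top",a,b,z) for a,b in zip(u,v)])
    o=X.mean(0);e=np.linalg.svd(X-o)[2][0];e*=np.sign(e@(onz("top",*t,z)-onz("top",*s,z)))
    tip=((X-o)@e).max()+.0008
    print(k,"yaw",np.arctan2(e[1],e[0]).round(3),"ctr",(o+e*(tip-L)).round(4),"pinch",(o+e*(tip-L+P)).round(4))
E
```

```text
t 21.17 p [ 0.4779 -0.0048  0.1598] yaw 2.839 grip 0.5 tilt -0.99999
 shift now cm [18.96 30.89  0.46]  turn tool z 0.21  shift after turn cm [24.99 26.25  0.43] q7 0.91
large yaw 2.632 ctr [0.4535 0.3104] pinch [0.3889 0.3465]
```

Emit:
{"api": "drive_tool", "payload": {"steps": [[0,[1.9,3.0,0],0],[0,[1.9,3.1,0],0],[0,[1.9,3.1,0],0],[0,[1.9,3.1,0],0],[0,[1.9,3.1,0],0]]}}

```text
time_s: 21.63
tcp_pos: [0.4309, 0.1718, 0.157]
eef_rot: [-0.001, 0.15, 0.989, -0.001]
contact_force: [0.7, 0.9, -2.1]
gripper_width: 0.501
gripper_force: 0.0
```

Emit:
{"api": "drive_tool", "payload": {"steps": [[0,[1.9,3.1,0],0],[0,[1.9,3.1,0],0],[0,[1.9,3.1,0],0],[0,[1.9,3.1,0],0],[0,[1.9,3.1,0],0]]}}

```text
time_s: 22.05
tcp_pos: [0.3861, 0.3481, 0.1568]
eef_rot: [-0.001, 0.15, 0.989, -0.001]
contact_force: [0.9, -0.8, -0.0]
gripper_width: 0.503
gripper_force: 0.0
```

Emit:
{"api": "drive_tool", "payload": {"steps": [[0,[0,0,0],0.12],[0,[0,0,0],0.09],[0,[0,0,0],0],[0,[0,0,0],0]]}}

```text
time_s: 22.38
tcp_pos: [0.3869, 0.3465, 0.1571]
eef_rot: [-0.0, 0.251, 0.968, -0.001]
contact_force: [0.9, -0.3, 0.0]
gripper_width: 0.5
gripper_force: 0.0
```

```bash
python3 -c "
from h import *
go(.3889,.3465,.056,2.631)"
```

```text
t 22.38 p [0.3869 0.3465 0.1571] yaw 2.633 grip 0.5 tilt -1.0
 shift now cm [-0.18  0.13 10.11]  turn tool z 0.002  shift after turn cm [-0.18  0.13 10.11] q7 0.1
```

Emit:
{"api": "drive_tool", "payload": {"steps": [[0,[-0.1,0,2.5],0],[0,[0,0,3.0],0],[0,[0,0,2.5],0],[0,[0,0,1.0],0],[0,[0,0,0],0]]}}

```text
time_s: 22.8
tcp_pos: [0.3875, 0.345, 0.066]
eef_rot: [-0.001, 0.252, 0.968, -0.002]
contact_force: [0.8, -0.8, 0.4]
gripper_width: 0.498
gripper_force: 0.0
```

Emit:
{"api": "drive_tool", "payload": {"steps": [[0,[0,0,0],0],[0,[0,0,0],0]]}}

```text
time_s: 22.97
tcp_pos: [0.3888, 0.3465, 0.0692]
eef_rot: [0.0, 0.253, 0.967, 0.0]
contact_force: [0.3, 0.6, -0.4]
gripper_width: 0.495
gripper_force: 0.0
```

```bash
python3 -c "
from h import *
go(.3889,.3465,.056,2.631)"
```

```text
t 22.97 p [0.3888 0.3465 0.0692] yaw 2.63 grip 0.495 tilt -1.0
 shift now cm [-0.01  0.01  1.32]  turn tool z -0.001  shift after turn cm [-0.01  0.01  1.32] q7 0.07
```

Emit:
{"api": "drive_tool", "payload": {"steps": [[0,[0,0,1.3],0],[0,[0,0,0],0],[1,[0,0,0],0],[1,[0,0,0],0],[1,[0,0,0],0]]}}

```text
time_s: 23.38
tcp_pos: [0.3886, 0.3467, 0.0562]
eef_rot: [0.0, 0.253, 0.967, 0.001]
contact_force: [-1.7, -0.9, 2.5]
gripper_width: 0.115
gripper_force: 87.6
```

Emit:
{"api": "drive_tool", "payload": {"steps": [[1,[0,0,0],0],[1,[0,0,0],0],[1,[0,0,-0.5],0],[1,[0,0,-1],0],[1,[0,0,-2],0]]}}

```text
time_s: 23.8
tcp_pos: [0.3876, 0.3457, 0.0898]
eef_rot: [-0.001, 0.253, 0.967, -0.001]
contact_force: [-0.2, -0.4, -0.5]
gripper_width: 0.117
gripper_force: 87.6
```

Emit:
{"api": "drive_tool", "payload": {"steps": [[1,[0,0,-2.5],0],[1,[0,0,-2.5],0],[1,[0,0,-2.5],0],[1,[0,0,-1],0],[1,[0,0,0],0]]}}

```text
time_s: 24.22
tcp_pos: [0.3892, 0.347, 0.1779]
eef_rot: [0.001, 0.253, 0.967, 0.002]
contact_force: [0.6, 0.8, -0.8]
gripper_width: 0.112
gripper_force: 87.6
```

Emit:
{"api": "drive_tool", "payload": {"steps": [[1,[0,0,0],-0.12],[1,[0,0,0],-0.12],[1,[0,0,0],-0.12],[1,[0,0,0],-0.12],[1,[0,0,0],0]]}}

```text
time_s: 24.63
tcp_pos: [0.3879, 0.3458, 0.174]
eef_rot: [-0.001, 0.013, 1.0, -0.001]
contact_force: [-0.6, 0.3, -0.5]
gripper_width: 0.114
gripper_force: 87.6
```

```bash
python3 - <<'E'
from h import *
y=3.11
go(.543+.074*np.cos(y),.0755+.074*np.sin(y),.16)
E
```

```text
t 24.63 p [0.3879 0.3458 0.174 ] yaw 3.115 grip 0.114 tilt -1.0
 shift now cm [ -8.82 -26.57   1.42]  turn tool z 0  shift after turn cm [ -8.82 -26.57   1.42] q7 0.47
```

Emit:
{"api": "drive_tool", "payload": {"steps": [[1,[-0.4,-1.2,0],0],[1,[-0.7,-2.0,0],0],[1,[-0.9,-2.6,0],0],[1,[-0.9,-2.6,0],0],[1,[-0.9,-2.6,0],0]]}}

```text
time_s: 25.05
tcp_pos: [0.4226, 0.2331, 0.1746]
eef_rot: [-0.001, 0.018, 1.0, -0.001]
contact_force: [-0.0, -0.1, -0.5]
gripper_width: 0.116
gripper_force: 87.6
```

Emit:
{"api": "drive_tool", "payload": {"steps": [[1,[-0.9,-2.6,0],0],[1,[-0.9,-2.6,0],0],[1,[-0.9,-2.6,0],0],[1,[-0.9,-2.6,0],0],[1,[-0.7,-2.1,0],0]]}}

```text
time_s: 25.47
tcp_pos: [0.4616, 0.1058, 0.1747]
eef_rot: [-0.001, 0.019, 1.0, -0.001]
contact_force: [1.3, 0.4, -2.0]
gripper_width: 0.115
gripper_force: 87.7
```

Emit:
{"api": "drive_tool", "payload": {"steps": [[1,[-0.4,-1.7,0],0],[1,[-0.2,-1.2,0],0],[1,[0,0,0],0],[1,[0,0,0],0]]}}

```text
time_s: 25.8
tcp_pos: [0.4664, 0.0787, 0.1749]
eef_rot: [-0.0, 0.018, 1.0, -0.0]
contact_force: [0.3, 0.5, -1.3]
gripper_width: 0.111
gripper_force: 87.6
```

```bash
python3 - <<'E'
from h import *
y=3.113
go(.543+.074*np.cos(y),.0755+.074*np.sin(y),.0612)
E
```

```text
t 25.8 p [0.4664 0.0787 0.1749] yaw 3.105 grip 0.111 tilt -1.0
 shift now cm [-0.27 -0.1  11.37]  turn tool z 0  shift after turn cm [-0.27 -0.1  11.37] q7 0.98
```

Emit:
{"api": "drive_tool", "payload": {"steps": [[1,[-0.2,0,2.0],0],[1,[0,0,2.8],0],[1,[0,0,2.8],0],[1,[0,0,1.5],0],[1,[0,0,0.5],0]]}}

```text
time_s: 26.22
tcp_pos: [0.4676, 0.0807, 0.077]
eef_rot: [-0.002, 0.016, 1.0, -0.0]
contact_force: [-0.3, 0.3, -1.1]
gripper_width: 0.114
gripper_force: 87.6
```

Emit:
{"api": "drive_tool", "payload": {"steps": [[1,[0,0,0.4],0],[1,[0,0,0.4],0],[1,[0,0,0],0],[1,[0,0,0],0]]}}

```text
time_s: 26.55
tcp_pos: [0.4692, 0.0799, 0.0719]
eef_rot: [0.001, 0.016, 1.0, 0.0]
contact_force: [0.4, 0.1, -0.7]
gripper_width: 0.116
gripper_force: 87.6
```

```bash
python3 - <<'E'
from h import *
y=3.106
go(.543+.074*np.cos(y),.0755+.074*np.sin(y),.0612)
im=env.capture('side')
cv2.imwrite('pics/c9.png',cv2.resize(im[130:290,260:420],(600,600)))
E
```

```text
t 26.55 p [0.4692 0.0799 0.0719] yaw 3.11 grip 0.116 tilt -1.0
 shift now cm [ 0.01 -0.18  1.07]  turn tool z 0  shift after turn cm [ 0.01 -0.18  1.07] q7 0.87
```

View pics/c9.png

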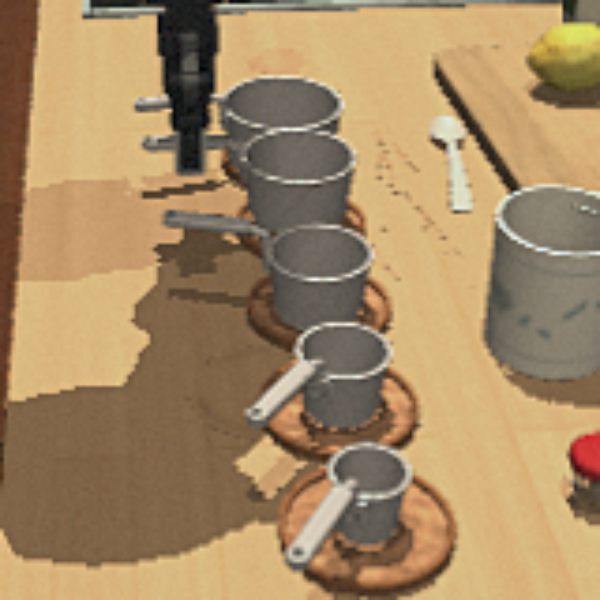

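The large pan is just above its coaster and the other three are standing well. I lower it the last centimetre and release.

Emit:
{"api": "drive_tool", "payload": {"steps": [[1,[0,-0.2,0.4],0],[1,[0,0,0.3],0],[1,[0,0,0.2],0],[1,[0,0,0.1],0],[1,[0,0,0],0]]}}

```text
time_s: 27.02
tcp_pos: [0.4684, 0.0775, 0.0612]
eef_rot: [-0.0, 0.016, 1.0, -0.0]
contact_force: [-1.0, -0.6, 4.4]
gripper_width: 0.115
gripper_force: 88.3
```

Emit:
{"api": "drive_tool", "payload": {"steps": [[1,[0,0,0.1],0],[1,[0,0,0],0],[1,[0,0,0],0]]}}

```text
time_s: 27.27
tcp_pos: [0.4679, 0.0775, 0.0607]
eef_rot: [-0.001, 0.016, 1.0, -0.0]
contact_force: [-5.0, -0.7, 11.1]
gripper_width: 0.112
gripper_force: 89.1
```

Emit:
{"api": "drive_tool", "payload": {"steps": [[0,[0,0,0],0],[0,[0,0,0],0],[0,[0,0,0],0],[0,[0,0,-1],0],[0,[0,0,-3],0]]}}

```text
time_s: 27.68
tcp_pos: [0.4677, 0.0778, 0.0981]
eef_rot: [-0.002, 0.015, 1.0, -0.001]
contact_force: [-0.1, 0.9, 0.5]
gripper_width: 0.5
gripper_force: 0.0
```

Emit:
{"api": "drive_tool", "payload": {"steps": [[0,[0,0,-3],0],[0,[0,0,-3],0],[0,[0,0,-3],0],[0,[0,0,-3],0],[0,[0,0,0],0]]}}

```text
time_s: 28.1
tcp_pos: [0.4709, 0.0782, 0.225]
eef_rot: [0.004, 0.016, 1.0, 0.001]
contact_force: [2.3, 0.0, 0.6]
gripper_width: 0.5
gripper_force: 0.0
```

Emit:
{"api": "drive_tool", "payload": {"steps": [[0,[4,0,-1],0],[0,[0,4,-1],0],[0,[0,4,0],0],[0,[0,4,0],0],[0,[0,4,0],0]]}}

```text
time_s: 28.52
tcp_pos: [0.4339, 0.2403, 0.2404]
eef_rot: [0.001, 0.017, 1.0, 0.0]
contact_force: [0.7, -0.1, -0.1]
gripper_width: 0.497
gripper_force: 0.0
```

Emit:
{"api": "drive_tool", "payload": {"steps": [[0,[0,4,0],0],[0,[0,4,0],0],[0,[0,4,0],0],[0,[0,4,0],0],[0,[0,4,0],0]]}}

```text
time_s: 28.93
tcp_pos: [0.44, 0.4407, 0.2396]
eef_rot: [-0.0, 0.016, 1.0, -0.0]
contact_force: [0.9, 0.6, 0.8]
gripper_width: 0.498
gripper_force: 0.0
```

```bash
python3 - <<'E'
from h import *
im=env.capture('top');cv2.imwrite('pics/top10.png',im);s=env.capture('side')
cv2.imwrite('pics/c10.png',np.hstack([cv2.resize(im[160:250,235:435],(500,225)),np.zeros((225,0,3),np.uint8)]) if 0 else np.vstack([cv2.resize(im[165:245,235:435],(800,320)),cv2.resize(s[130:290,260:420],(280,280))[:, :].repeat(1,1) if 0 else cv2.copyMakeBorder(cv2.resize(s[130:290,260:420],(280,280)),0,0,0,520,0)]))
E
```

```text
(no output)
```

View pics/c10.png

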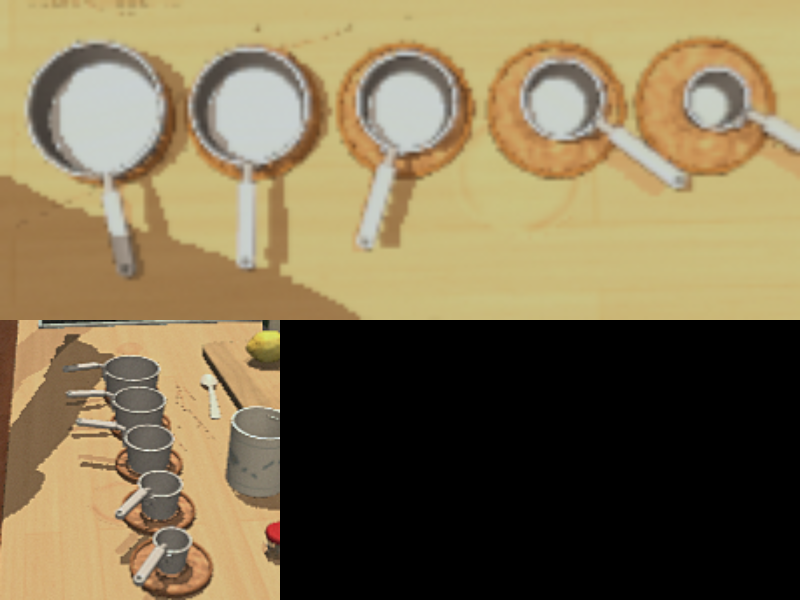

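All four pans stand on their coasters in size order. Rim centres in the crop are at (252,107), (408,102), (564,100) and (717,99). I'll check the centring with numbers.

```bash
python3 - <<'E'
from h import *
for n,(u,v),z in(('large',(252,107),.049),('medium',(408,102),.047),('small',(564,100),.045),('tiny',(717,99),.043),('big',(99,110),.051)):
    print(n,onz('top',235+u/4-.4,165+v/4-.4,z).round(4))
im=cv2.imread('pics/top10.png');a=cv2.GaussianBlur(cv2.cvtColor(im,cv2.COLOR_BGR2LAB)[...,1],(3,3),0)
print([onz('top',235+u/4-.4,165+v/4-.4,.008).round(4) for u,v in((406,109),(557,110),(706,107))])
E
```

```text
large [0.5407 0.0739]
medium [ 0.5415 -0.0263]
small [ 0.5403 -0.1263]
tiny [ 0.5385 -0.2239]
big [0.5411 0.1722]
[array([ 0.5428, -0.0255]), array([ 0.5393, -0.1256]), array([ 0.5386, -0.2237])]
```

All four are within about 3 mm of their coaster centres.

```bash
python3 -c "
from rig import env
print(env.close_job())"
```

```text
the job is handed in; nothing more can be done
None
```

I unnested the pans and stood large, medium, small and tiny on the four coasters in order from the biggest pan. Each measured within about 3 mm of its coaster's centre. The biggest pan was left where it was, everything is released, and the job is handed in at about 29 s; no verdict was returned.

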